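# Take the sprung cap off the vacuum pump's filter

## Task

Unscrew the square-headed cap from the filter housing of the vacuum pump (anticlockwise from above, rather more than one full turn, so re-grip it several times) without forcing its thread. A spring under it throws the cap off as the thread ends, so have it in hand when it comes free; then stand it gently, open side down, in the steel parts tray and let go. Leave the other things on the bench where they are.

Things in the scene. Friction and masses are not known exactly. Their poses are not given: they have to be found in the camera images.
- cap: aluminium screw cap: round ribbed skirt 54 mm across, 41 mm high, open below, with a solid square head 32 x 32 mm, 28 mm high on top (41 to 69 mm above the origin). 0.07 to 0.12 kg. Origin: centre of its open rim, its lowest point; z along its axis, up; x and y square to the head's flats (either pair can be gripped). Screwed home, the rim is 103 mm above the bench
- cap_head (a point): centre of the cap's square head, on its axis, 55 mm above the rim; axes as the cap's. If the cap is pulled up, pushed down, turned without rising along, or turned off-centre while still threaded, it loads the thread: more than 30 N between cap and pump (11 N of it from the spring alone) damages it
- pump: vacuum pump, fixed to the bench: upright grey filter housing 84 mm across, flat top 100 mm above the bench, on a base plate, and a grey motor lying behind it (along the pump's +x, to 210 mm from the housing's axis, 115 mm high, 110 mm wide). Origin: on the bench, on the axis of housing and neck; z up
- pump_neck (a point): centre of the top of the steel neck (40 mm over the thread), 134 mm above the bench, under the cap. Coarse right-hand thread of unmarked pitch: the cap climbs as it turns anticlockwise and frees somewhere between 1 and 1.25 turns, to be felt; play 1 mm sideways and along. A sprung strainer in it pushes the cap up, 6 N at first, 4.5 N as it frees and 12 mm beyond; let go earlier, the thread holds by friction
- tray: the shallow steel parts tray, 150 x 130 mm (its x and y), 22 mm high, walls and floor 4 mm thick, 0.7 kg, loose on the bench. Origin: under its centre; the inner floor is 4 mm above it
- ball_a: a white bisque-fired ceramic ball 110 mm across with a small flat foot, 105 mm high; origin under its foot (a bystander, not to be moved)
- ball_b: a white bisque-fired ceramic ball 104 mm across with a small flat foot, 100 mm high; origin under its foot (a bystander, not to be moved)
- mug: a white mug, 80 mm across and 90 mm high; origin under its foot (a bystander, not to be moved)
- jar: a small glass jar with a white lid, 56 mm across and 75 mm high; origin under its foot (a bystander, not to be moved)
- block: a cork sanding block, 90 x 55 x 35 mm; origin under its centre (a bystander, not to be moved)
- gasket: a flat black rubber ring, 68 mm across and 8 mm thick; origin under its centre (a bystander, not to be moved)
- spatula: a spatula lying along its x axis; origin on its underside (a bystander, not to be moved)

How it is judged:
On the way:
1. the cap is off the neck and in the gripper (z of cap in the frame of pump above 0.138 m and contact force between cap and the fingers above 1 N), for 0.1 s.
At the end, for the whole second after the job is handed in: The cap stands upright (within 0.1 rad), open rim flat on the floor of the tray (within 4 mm) and inside its walls, at rest and let go; the tray lies flat on the bench (horizontal distance between cap and tray below 0.07 m and z of cap in the frame of tray between 0.001 and 0.008 m and angle between cap's own z axis and vertical below 0.1 rad and linear speed of cap below 0.02 m/s and angle between tray's own z axis and vertical below 0.05 rad and contact force between cap and the fingers below 0.1 N); the robot touches nothing.
It fails at once if the thread is forced: more than 30 N between cap and pump (contact force between cap and pump above 30 N).
It fails at once if the cap flies or falls: it is off the thread (rim more than 127 mm above the bench) or more than 15 mm above the tray's floor away from the neck, and the fingers do not hold it (contact force between cap and the fingers below 0.1 N and (z of cap in the frame of pump above 0.127 m or (horizontal distance between cap and pump above 0.03 m and z of cap in the frame of tray above 0.019 m))).
It fails at once if the tray is pushed more than 30 mm (distance of tray from where it was at the start of the episode above 0.03 m).
It fails at once if a bystander is moved by more than 20 mm (distance of any of ball_a, ball_b, mug, jar, block, gasket, spatula from where it was at the start of the episode above 0.02 m).
It also fails if it takes over 72 s, if anything falls off the work surface, if the arm or the gripper's body presses on something with over 40 N, if the wrist force passes 120 N, or if a joint passes its speed limit or range.

## Robot

A 7-joint arm with a two-finger parallel gripper is mounted at the origin on the work surface. World frame = base frame: x ahead of the robot, y to its left, z up, the work surface at z = 0. Lengths are in m, angles in rad, forces in N, time in s.
With the tool pointing down it reaches from about 0.425 to 0.925 m from the base axis. Payload 6.8 kg.
Tool frame: the origin (TCP) lies between the finger pads; the fingertips stand 14 mm ahead of it and the grasp point (between the pads) lies 5 mm behind it; y points along the fingers, x is the direction in which the jaws open and shut, and the axes are right-handed (so a half turn about y gives the same grasp; the last joint's range is limited). The gripper opens to 85 mm and grips with 20 to 120 N. Pads are 22 mm wide; open, the fingers measure 114 mm over their backs; the gripper's body (76 mm by 85 mm) begins 54 mm behind the grasp point. The pads swing forward as they close: fully open they stand 13 mm farther back than shut.
Start: joints at [1.033, 0.477, 0.022, 1.555, -0.011, 1.109, -0.083], TCP at [0.281, -0.614, 0.22] pointing down, gripper open.
Joint ranges: [-2.96, 2.96], [-0.34, 2.1], [-1.41, 1.46], [0.24, 2.44], [-1.37, 4.51], [0.17, 1.92], [-2.96, 2.96]. Speed limits (rad/s): [2.39, 2.39, 3.14, 3.14, 3.14, 3.14, 3.14].

## Interface

Orientations are given as a unit quaternion [w, x, y, z].
In Python, from rig import arm, viewer gives the robot as it stands. The module is installed in compiled form; this text tells all that it offers.
- The arm moves only by the tool arm_command, never from a script. Its argument "targets" is a list of rows, each a list of 7 numbers: the shift along the world's x, y, z in mm, then the turn, a rotation vector about the world's x, y, z in degrees, then the opening, from 0 (shut) to 1 (fully open). A call has exactly 8 rows; each row shifts and turns the pose as measured when the row begins; what a row does not reach is not made up. A row lasts 1/8 s, in which the tool goes at most 62.5 mm and 10.7 degrees, less where a joint would pass 70% of its speed; a pose out of reach is approached as far as the arm can. A call is refused whole if a number of a shift passes 62.5 or a number of a turn 10.7, either way. A call with a gripper value outside its range is refused whole. The fingers move at their own pace and stop on an object; "force" is the grip in N (left out, the last holds). Time passes only in rows, so rows that do not move let the fingers close, or fill a call up. It gives the time, the measured TCP pose, the force and the opening at its end, in the units of the state.
- arm.observe(): the state, without advancing time (a new reading comes with each control period).
- viewer.grab_frame(name): name is "scene" or "top" or "wrist"; returns a dict with "img" (400x640x3 uint8, blue, green, red), "vfov" (degrees; the focal length in pixels is half the picture's height over the tangent of half this angle, whatever the lens; pixels are square), "cx", "cy" (the principal point, pixels), "k1" (the pictures are not rectified: a ray, as slopes to the right and down, at radius r is drawn at 1 + k1 r^2 times it, then the intrinsics apply), "rvec" (rotation vector, rad) and "tvec" (3), from world to camera coordinates, as OpenCV has them; the wrist camera has in their place "tool_from_camera" (4x4, takes a point from camera to tool coordinates, whose origin is the TCP and whose axes are the tool frame's). Camera axes: x right, y down, z forward; pixel columns grow to the right and rows downward; lengths in m; the calibration is good to about 2 mm. A picture is of the moment at which its call begins: read the wrist's pose just before it. There is no depth.
- arm.sign_off(): hands the job in, once; it reports no verdict.
Trained networks look in a picture, given as the dict that the camera call returned (one of the last four; its "shot" number tells which), for a name from the list of things; names that differ only in an ending like _2 or _b are one class to them, and where a whole thing is asked for, a point or a joint stands for the part that bears it (a point fixed in the world has none). Each returns a list of dicts, best first, with "conf" (0 to 1); they miss things now and then, are a little off and sometimes report something else, mostly with a low value. They report only what shows in the picture. A call takes as long as a camera call.
- viewer.outline_of(picture, thing): "pixels" (400x640 bool, what is visible of it) and "extent" ([left, top, right, bottom] in pixels, round what is visible of it).
- viewer.pinpoint(picture, thing): "pixel" ([column, row] in pixels: a listed point, or the origin of a listed thing).
The state is a dict: "t": time; "joints": joint angles; "qd": joint speeds; "effort": joint torques, N m; "tcp_pos": TCP position; "tool_rot": TCP orientation; "contact_force": force on the tool from outside, world axes, zero at the start; "moment": the same for the moment, N m; "gripper_width": opening from 0.0 (shut) to 1.0 (fully open).
Only numpy, scipy, OpenCV 4.12 (cv2) and the standard library are available. Lean on these libraries where they do the work, as an engineer would, in place of code of your own. Each camera call takes 0.05 s, during which the arm holds its last target.

## Working session

There is one attempt and no reset: what is moved stays moved. The work goes in short steps, Python scripts to look and compute and a tool call to move; the robot and the scene stay as the last step left them, time stands still between calls to the robot, and variables do not carry over. Pictures are saved under pics/ and viewed, and the job is handed in when it is done.

Besides the shell and the picture viewer there is one more tool, called after ">>>" by a JSON object that holds its "name" and its "arguments". arm_command: Moves the arm, as the interface text tells. Its arguments: {"type":"object","properties":{"targets":{"type":"array","items":{"type":"array","items":{"type":"number"}}},"force":{"type":"number"}},"required":["targets"]}

```bash
mkdir -p pics
python3 - <<'E'
from rig import arm, viewer
import cv2
print(arm.observe())
for n in ["scene","top","wrist"]:
    p=viewer.grab_frame(n); cv2.imwrite(f"pics/{n}0.png",p["img"])
    print(n,{k:v for k,v in p.items() if k!="img"})
    for th in ["cap","cap_head","pump_neck","pump","tray"]:
        r=viewer.pinpoint(p,th); print(th,r[:3])
E
```

```text
{'t': 0.0, 'joints': array([ 1.0329233 ,  0.47781417,  0.02232294,  1.55644803, -0.01151007,
        1.10927673, -0.08309545]), 'qd': array([-0.00082572,  0.00056208,  0.00105214, -0.00090928,  0.00062797,
       -0.00204794,  0.00033471]), 'effort': array([-1.75376795e-04, -5.96443856e+01,  1.60773341e+00, -2.81190741e+01,
        1.24327347e-02,  9.27876681e-03, -6.50831922e-07]), 'tcp_pos': array([ 0.28099424, -0.61306633,  0.21911741]), 'tool_rot': array([ 0.59543643, -0.59481421,  0.38243362, -0.38130832]), 'contact_force': array([-0.20602561, -0.64342286,  0.16750349]), 'moment': array([ 0.05620504,  0.0151239 , -0.00144188]), 'gripper_width': 0.9987350132541576}
scene {'vfov': 44.39292544844408, 'cx': 315.0859605379633, 'cy': 196.6267483052053, 'k1': 0.0065130697900661425, 'rvec': array([ 1.98365178,  1.49329206, -0.55983158]), 'tvec': array([-0.12257251, -0.2638205 ,  1.84785459]), 'shot': 1}
cap [{'pixel': [268.5, 224.0], 'conf': 0.68}]
cap_head [{'pixel': [265.6, 212.6], 'conf': 0.74}]
pump_neck [{'pixel': [268.9, 217.0], 'conf': 0.57}]
pump [{'pixel': [267.1, 247.8], 'conf
[... 493 characters left out ...]
[328.5, 235.5], 'conf': 0.75}, {'pixel': [390.4, 180.0], 'conf': 0.68}]
pump [{'pixel': [382.9, 181.8], 'conf': 0.75}]
tray [{'pixel': [260.8, 188.5], 'conf': 0.81}]
wrist {'vfov': 63.079014927820026, 'cx': 319.7735268393987, 'cy': 203.3481861086197, 'k1': -0.007237000649348825, 'tool_from_camera': array([[ 9.99999996e-01, -8.80871946e-05, -7.00240428e-06,
        -1.37892169e-03],
       [-2.22319378e-05, -3.27495706e-01,  9.44852667e-01,
        -1.53772030e-01],
       [-8.55226781e-05, -9.44852663e-01, -3.27495707e-01,
         8.51000521e-02],
       [ 0.00000000e+00,  0.00000000e+00,  0.00000000e+00,
         1.00000000e+00]]), 'shot': 3}
cap []
cap_head []
pump_neck []
pump []
tray []
```

View pics/scene0.png

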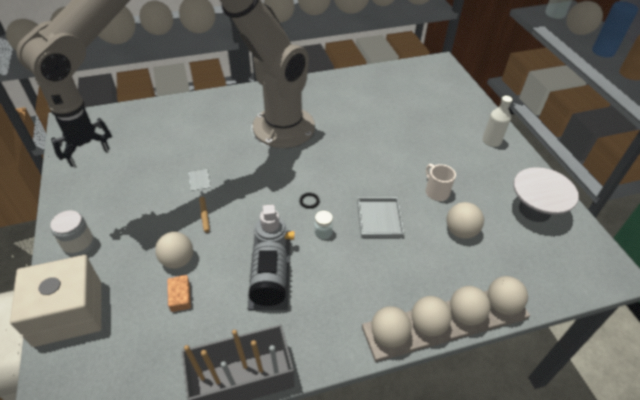

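View pics/top0.png

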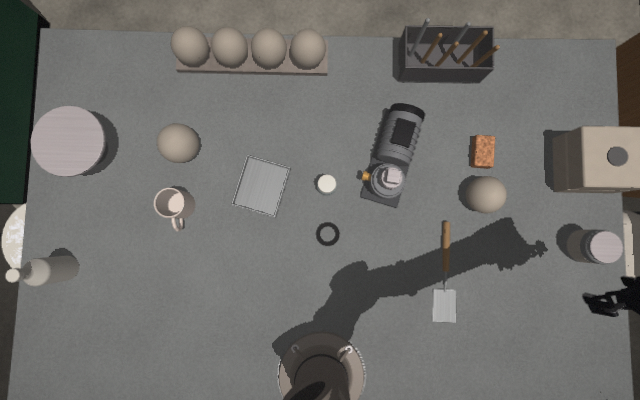

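View pics/wrist0.png

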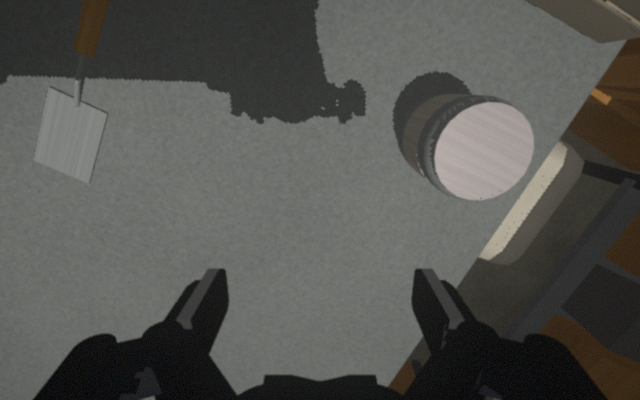

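```bash
cat > h.py <<'E'
from rig import arm, viewer
import numpy as np, cv2
from scipy.spatial.transform import Rotation as R
from scipy.optimize import least_squares
def Rq(q): return R.from_quat([q[1],q[2],q[3],q[0]])
def cam(p,st=None):
    f=200/np.tan(np.radians(p["vfov"])/2)
    if "rvec" in p:
        Rw=R.from_rotvec(p["rvec"]).as_matrix(); t=np.array(p["tvec"])
    else:
        T=np.eye(4); T[:3,:3]=Rq(st["tool_rot"]).as_matrix(); T[:3,3]=st["tcp_pos"]
        W=T@p["tool_from_camera"]; Rw=W[:3,:3].T; t=-Rw@W[:3,3]
    return dict(f=f,cx=p["cx"],cy=p["cy"],k=p["k1"],R=Rw,t=t)
def proj(c,X):
    X=np.atleast_2d(X); Y=X@c["R"].T+c["t"]; s=Y[:,:2]/Y[:,2:]
    s=s*(1+c["k"]*(s**2).sum(1,keepdims=True))
    return s*c["f"]+[c["cx"],c["cy"]]
def ray(c,px):
    d=(np.array(px)-[c["cx"],c["cy"]])/c["f"]; s=d.copy()
    for _ in range(20): s=d/(1+c["k"]*(s@s))
    v=c["R"].T@np.array([s[0],s[1],1]); o=-c["R"].T@c["t"]
    return o,v/np.linalg.norm(v)
def onz(c,px,z):
    o,v=ray(c,px); return o+v*(z-o[2])/v[2]
def grab(n,save=None):
    st=arm.observe(); p=viewer.grab_frame(n)
    if save: cv2.imwrite(f"pics/{save}.png",p["img"])
    return p,cam(p,st),st
def tri(cs,pxs):
    A=np.zeros((3,3));b=np.zeros(3)
    for c,px in zip(cs,pxs):
        o,v=ray(c,px);M=np.eye(3)-np.outer(v,v);A+=M;b+=M@o
    return np.linalg.solve(A,b)
E
python3 - <<'E'
from h import *
st=arm.observe(); print(Rq(st["tool_rot"]).as_matrix().round(3))
ps,cs,_=grab("scene"); pt,ct,_=grab("top")
Z=dict(cap=.103,cap_head=.158,pump_neck=.134,pump=0,tray=0,ball_a=0,mug=0,jar=0,block=0,gasket=0,spatula=0)
for th,z in Z.items():
    for n,p,c in(("s",ps,cs),("t",pt,ct)):
        for r in viewer.pinpoint(p,th)[:2]: print(th,n,r["conf"],onz(c,r["pixel"],z).round(4))
im=pt["img"]; cv2.imwrite("pics/tz.png",cv2.resize(im[100:230,225:425],None,fx=4,fy=4,interpolation=cv2.INTER_CUBIC))
im=ps["img"]; cv2.imwrite("pics/sz.png",cv2.resize(im[180:310,220:420],None,fx=4,fy=4,interpolation=cv2.INTER_CUBIC))
E
```

```text
[[ 0.417  0.     0.909]
 [-0.909 -0.     0.417]
 [ 0.    -1.     0.   ]]
cap s 0.7 [ 0.5323 -0.1661  0.103 ]
cap t 0.87 [ 0.5392 -0.1663  0.103 ]
cap_head s 0.92 [ 0.5307 -0.1608  0.158 ]
pump_neck s 0.62 [ 0.539  -0.1677  0.134 ]
pump_neck s 0.35 [ 0.6339 -0.1863  0.134 ]
pump_neck t 0.83 [ 0.5348 -0.168   0.134 ]
pump s 0.83 [ 0.537  -0.1706  0.    ]
pump t 0.84 [ 0.5383 -0.174   0.    ]
tray s 0.62 [0.5341 0.1863 0.    ]
tray t 0.82 [0.5199 0.1826 0.    ]
tray t 0.35 [ 0.5518 -0.2076  0.    ]
ball_a s 0.91 [0.631  0.4118 0.    ]
ball_a s 0.9 [ 0.5085 -0.4365  0.    ]
ball_a t 0.81 [ 0.5046 -0.4425  0.    ]
ball_a t 0.6 [0.6327 0.404  0.    ]
mug s 0.84 [0.4588 0.4133 0.    ]
mug s 0.51 [ 0.5138 -0.4293  0.    ]
mug t 0.64 [0.4533 0.4087 0.    ]
jar s 0.8 [ 0.5374 -0.0129  0.    ]
jar s 0.67 [ 0.3869 -0.1474  0.    ]
jar t 0.7 [ 0.5263 -0.0034  0.    ]
block s 0.78 [ 0.6286 -0.4545  0.    ]
block s 0.69 [ 0.5388 -0.171   0.    ]
block t 0.78 [ 0.6299 -0.4475  0.    ]
gasket t 0.78 [ 0.3869 -0.0154  0.    ]
spatula s 0.66 [ 0.2815 -0.3421  0.    ]
spatula t 0.87 [ 0.2836 -0.34    0.    ]
```

View pics/tz.png

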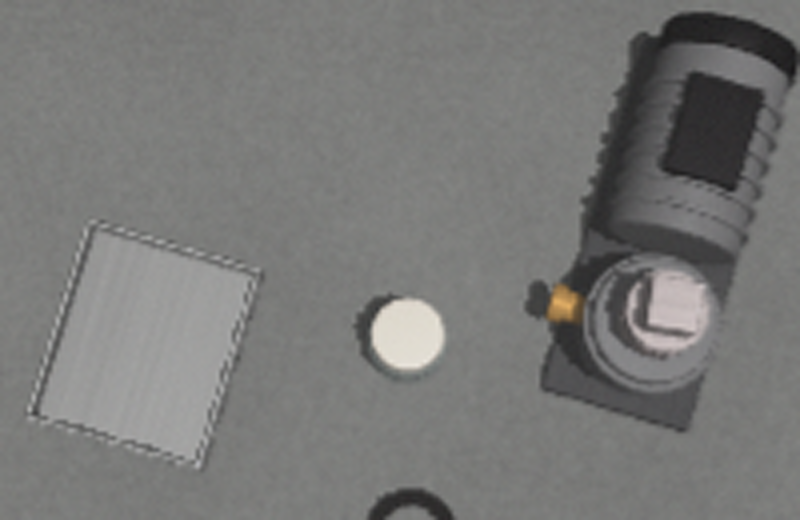

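View pics/sz.png

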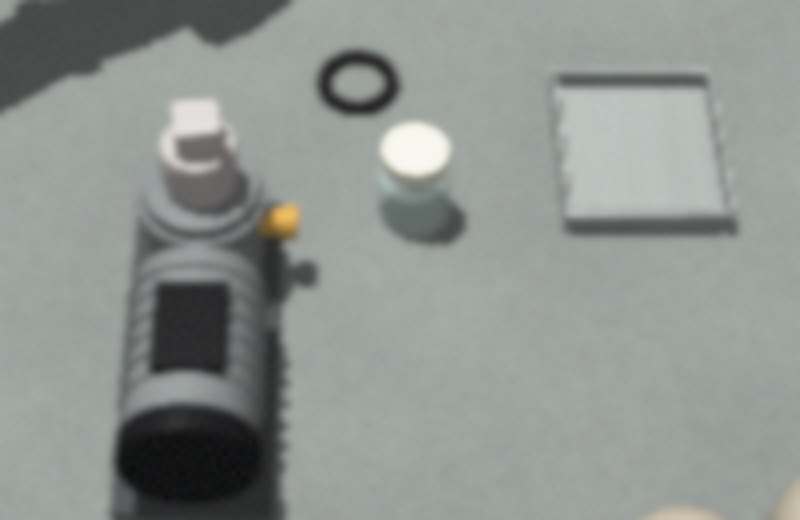

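>>> {"name": "arm_command", "arguments": {"targets": [[0,30,50,0,0,0,1],[20,50,25,0,0,0,1],[25,55,0,0,0,0,1],[25,55,0,0,0,0,1],[25,55,0,0,0,0,1],[25,55,0,0,0,-8,1],[25,55,0,0,0,-8,1],[25,55,0,0,0,-8,1]]}}

```text
t: 3.1
tcp_pos: [0.4515, -0.196, 0.298]
tool_rot: [-0.497, 0.498, -0.501, 0.504]
contact_force: [1.6, -0.6, -0.1]
gripper_width: 1.0
```

Run:
```python
from h import *
s=arm.observe();print(s["joints"].round(3),s["tcp_pos"],Rq(s["tool_rot"]).as_matrix().round(3),s["contact_force"])
```

```text
[ 0.476  0.112 -0.213  1.872  0.03   1.157 -1.329] [ 0.45154619 -0.19601858  0.29797848] [[-0.011  0.002  1.   ]
 [-1.    -0.004 -0.011]
 [ 0.004 -1.     0.002]] [ 1.57106238 -0.59511665 -0.05026982]
```

>>> {"name": "arm_command", "arguments": {"targets": [[40,15,-10,0,0,0,1],[43,15,-10,0,0,0,1],[0,0,0,0,0,0,1],[0,0,0,0,0,0,1],[0,0,0,0,0,0,1],[0,0,0,0,0,0,1],[0,0,0,0,0,0,1],[0,0,0,0,0,0,1]]}}

```text
t: 4.1
tcp_pos: [0.5364, -0.1616, 0.2799]
tool_rot: [-0.498, 0.498, -0.499, 0.505]
contact_force: [-0.6, 0.4, -0.1]
gripper_width: 1.0
```

Run:
```python
from h import *
p,c,s=grab("wrist","w1");print(s["joints"].round(3),s["tcp_pos"],s["contact_force"])
for th,z in dict(cap_head=.158,cap=.103,pump_neck=.134,pump=0).items():
    for r in viewer.pinpoint(p,th)[:2]: print(th,r,onz(c,r["pixel"],z))
r=viewer.outline_of(p,"cap")[0]; print(r["extent"],r["conf"])
cv2.imwrite("pics/w1m.png",r["pixels"].astype(np.uint8)*255)
```

```text
[ 0.386  0.245 -0.249  1.753  0.071  1.145 -1.464] [ 0.53639998 -0.16160748  0.27992226] [-0.63049811  0.38739896 -0.14427833]
cap_head {'pixel': [328.2, 197.4], 'conf': 0.59} [ 0.53155728 -0.16823382  0.158     ]
cap {'pixel': [328.0, 179.1], 'conf': 0.68} [ 0.5340639  -0.16964451  0.103     ]
pump {'pixel': [325.2, 160.2], 'conf': 0.95} [ 0.53360213 -0.16884803  0.        ]
[301.7, 156.5, 355.0, 220.0] 0.6
```

View pics/w1.png

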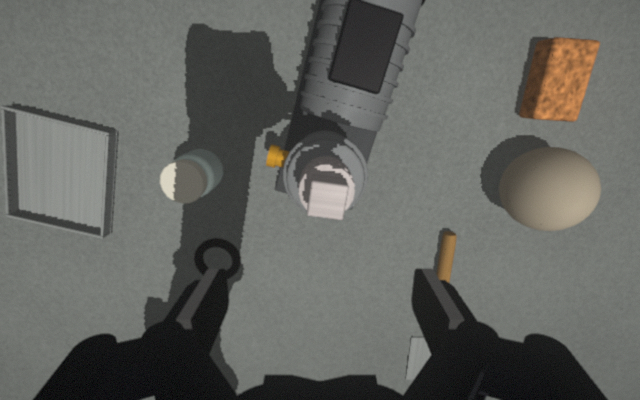

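Run:
```python
from h import *
p,c,s=grab("wrist")
im=p["img"][140:240,280:380]; cv2.imwrite("pics/w1z.png",cv2.resize(im,None,fx=6,fy=6,interpolation=cv2.INTER_CUBIC))
g=cv2.cvtColor(p["img"],cv2.COLOR_BGR2GRAY); print(g[176:224:3,300:356:3])
```

```text
[[ 68  99 175  80  81  80  79  81  79  80  79  87  84  83 102 198 200 170
  136]
 [ 75 165 110  83  79  81  80  80  80  81  83  83  81  83  81  97 198 168
  133]
 [121 181  90  83 122 156 143 126 107  97  91  83  80  82  83  81 181 198
  140]
 [165 180  93  83 154 193 192 192 192 191 184 179 163 150 133 116 143 196
  183]
 [170 179  91  84 164 193 192 194 195 197 195 199 199 200 201 201 178 195
  171]
 [179 139  86  87 180 193 198 196 198 196 197 198 197 196 199 199 168 195
  182]
 [184 128  84  91 185 192 194 195 198 198 203 204 203 204 202 204 182 194
  169]
 [161 128  83  97 186 188 190 192 193 196 196 199 197 199 201 196 185 191
  158]
 [142 131  84 115 186 185 185 191 193 191 194 197 194 195 194 183 195 190
  139]
 [127 180 128 125 189 189 190 188 190 188 191 186 191 192 191 176 195 165
  122]
 [122 133 186 149 192 194 196 199 198 198 195 197 196 194 195 165 192 129
  119]
 [122 119 146 161 186 188 189 188 191 192 193 198 198 199 198 173 143 101
  124]
 [124 123 122 175 187 185 187 186 186 189 189 191 190 190 191 126 122 124
  126]
 [127 121 123 158 178 183 188 189 189 191 189 190 189 187 182 125 127 127
  123]
 [123 118 123 126 122 123 123 130 131 146 158 170 184 187 172 119 121 123
  124]
 [120 122 125 126 126 127 126 123 122 124 120 117 116 120 127 121 119 123
  123]]
```

View pics/w1z.png

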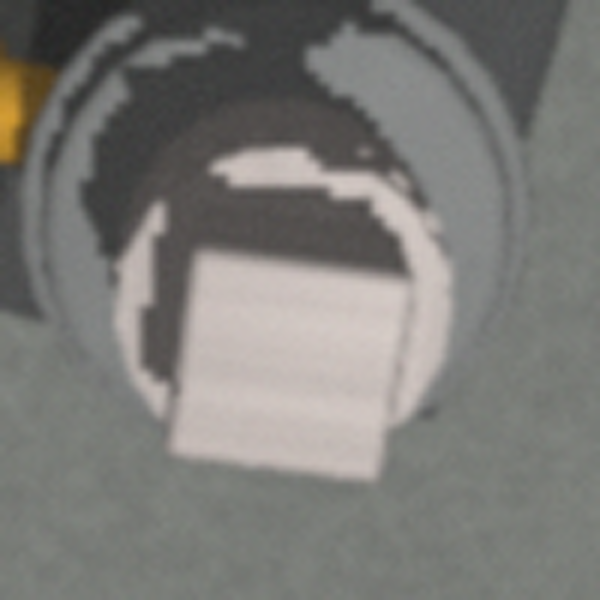

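```bash
cat >> h.py <<'E'
def fitsq(c,px,z,x0):
    q=np.array([[1,1],[1,-1],[-1,-1],[-1,1]])*.016
    def pts(v):
        a=v[2];M=np.array([[np.cos(a),-np.sin(a)],[np.sin(a),np.cos(a)]])
        return np.c_[q@M.T+v[:2],np.full(4,z)]
    f=lambda v:(proj(c,pts(v))-px).ravel()
    r=least_squares(f,x0,x_scale=[.01,.01,.1]);return r.x,r.fun
E
python3 - <<'E'
from h import *
s=arm.observe();p,c,s=grab("wrist")
z=np.array([[193,250],[412,280],[378,480],[170,452]])/6-.42+[280,140]
v,f=fitsq(c,z,.172,[.534,-.168,0]);print(v,np.degrees(v[2]),f.round(2))
for a in z: print(onz(c,a,.172))
pt,ct,_=grab("top"); 
pk=[[649,272],[704,270],[709,330],[652,333]]
E
```

```text
[ 0.53326992 -0.16690751 -0.14179632] -8.124330929673626 [-0.5  -0.94  1.09 -1.    0.73  1.03 -1.33  1.13]
[ 0.55056236 -0.15372904  0.172     ]
[ 0.54598891 -0.18411702  0.172     ]
[ 0.51613545 -0.17983712  0.172     ]
[ 0.52072461 -0.14997509  0.172     ]
```

>>> {"name": "arm_command", "arguments": {"targets": [[-3,-5,-20,0,0,-4,1],[0,0,-20,0,0,-3.5,1],[0,0,-20,0,0,0,1],[0,0,0,0,0,0,1],[0,0,0,0,0,0,1],[0,0,0,0,0,0,0.7],[0,0,0,0,0,0,0.7],[0,0,0,0,0,0,0.7]]}}

```text
t: 5.55
tcp_pos: [0.5357, -0.1665, 0.2214]
tool_rot: [-0.464, 0.462, -0.53, 0.538]
contact_force: [0.5, -0.5, -0.3]
gripper_width: 0.7
```

Run:
```python
from h import *
p,c,s=grab("wrist","w2");print(s["joints"].round(3),s["tcp_pos"],s["contact_force"],s["gripper_width"],Rq(s["tool_rot"]).as_matrix().round(3))
im=p["img"][160:280,250:390]; cv2.imwrite("pics/w2z.png",cv2.resize(im,None,fx=5,fy=5,interpolation=cv2.INTER_CUBIC))
```

```text
[ 0.373  0.294 -0.227  1.827  0.083  1.018 -1.6  ] [ 0.5356642  -0.1665152   0.22141416] [ 0.53189839 -0.51029672 -0.33660089] 0.7001909154282941 [[-0.142  0.01   0.99 ]
 [-0.99  -0.007 -0.142]
 [ 0.006 -1.     0.011]]
```

View pics/w2z.png

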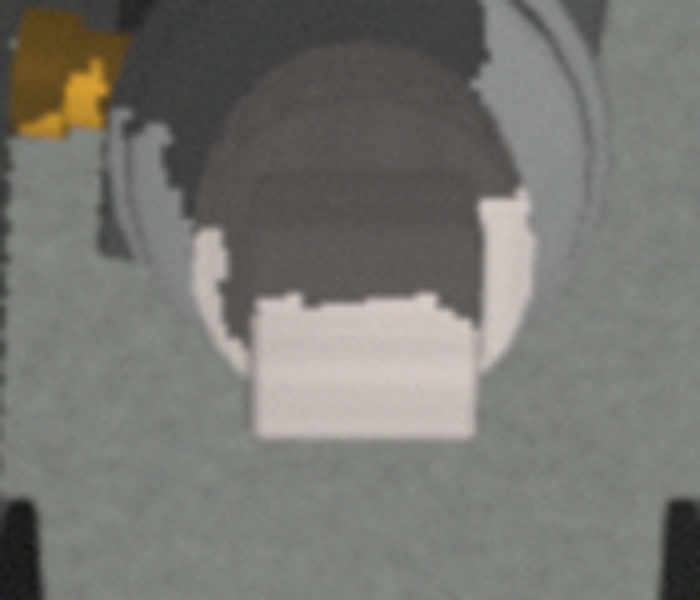

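View pics/w2.png

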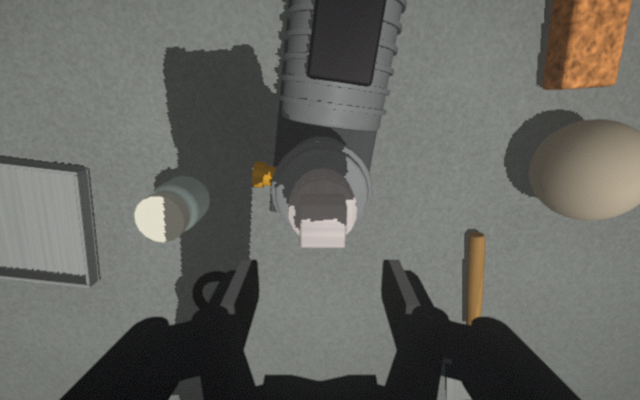

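Run:
```python
from h import *
p,c,s=grab("wrist")
g=p["img"][160:280,250:390]
g2=np.clip((g.astype(float)-60)*4,0,255).astype(np.uint8)
cv2.imwrite("pics/w2y.png",cv2.resize(g2,None,fx=5,fy=5,interpolation=cv2.INTER_CUBIC))
z=np.array([[254,438],[475.5,437.5]])/5-.4+[250,160]
w=[onz(c,a,.172) for a in z];print(w, np.linalg.norm(w[1]-w[0]))
d=(w[1]-w[0])[:2];d/=np.linalg.norm(d);n=np.array([-d[1],d[0]]);m=(w[0]+w[1])[:2]/2
print("centre",m+n*.016,"yaw",np.degrees(np.arctan2(d[1],d[0])))
v=np.array([m[0]+n[0]*.016,m[1]+n[1]*.016])
q=np.array([[1,1],[1,-1],[-1,-1],[-1,1]])*.016
e=np.stack([n,-d],1)
print(((proj(c,np.c_[q@e.T+v,np.full(4,.172)])-[250,160]+.4)*5).round(0))
```

```text
[array([ 0.52028273, -0.14963149,  0.172     ]), array([ 0.5159382 , -0.17996599,  0.172     ])] 0.03064403041404818
centre [ 0.53394885 -0.16706712] yaw -98.1505202886966
[[244. 219.]
 [487. 218.]
 [480. 437.]
 [249. 438.]]
```

View pics/w2y.png

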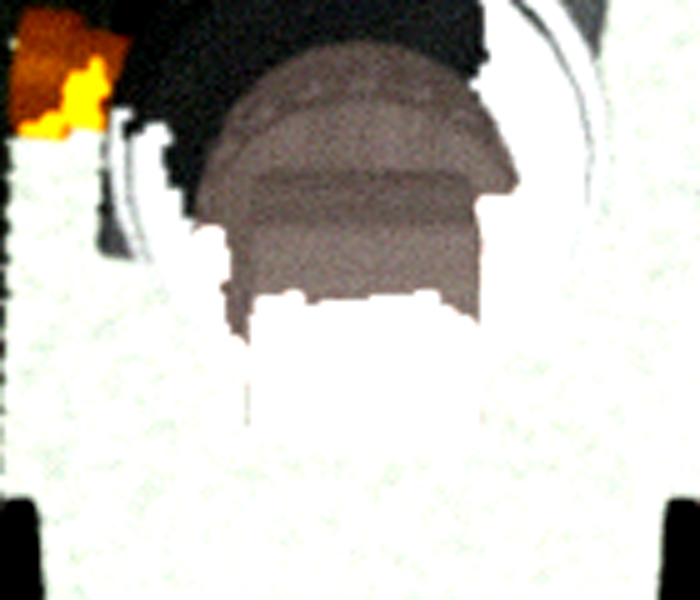

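>>> {"name": "arm_command", "arguments": {"targets": [[-2,-0.5,-15,0.4,0.6,0,0.7],[0,0,-15,0,0,0,0.7],[0,0,-12,0,0,0,0.7],[0,0,-5,0,0,0,0.7],[0,0,-5,0,0,0,0.7],[0,0,0,0,0,0,0.7],[0,0,0,0,0,0,0.7],[0,0,0,0,0,0,0.7]]}}

```text
t: 6.65
tcp_pos: [0.533, -0.1669, 0.165]
tool_rot: [0.463, -0.464, 0.535, -0.533]
contact_force: [0.1, 0.2, -0.7]
gripper_width: 0.702
```

```bash
cat > st.py <<'E'
from h import *
s=arm.observe();M=Rq(s["tool_rot"]).as_matrix()
print("t",round(s["t"],2),"tcp",(s["tcp_pos"]*1000).round(2),"yaw",np.degrees(np.arctan2(M[1,0],M[0,0])).round(2),"tilt",M[:2,1].round(4),"fix wx,wy deg",np.degrees(M[:2,1]*[-1,1]).round(2),"F",s["contact_force"].round(2),"M",s["moment"].round(2),"g",round(s["gripper_width"]*85,1),"j",s["joints"].round(2))
E
python3 st.py
```

```text
t 6.65 tcp [ 533.   -166.92  164.95] yaw -98.14 tilt [-0.0026  0.0007] fix wx,wy deg [0.15 0.04] F [ 0.07  0.25 -0.75] M [-0.03  0.05 -0.04] g 59.6 j [ 0.37  0.36 -0.22  1.88  0.1   0.92 -1.61]
```

>>> {"name": "arm_command", "arguments": {"targets": [[0.7,0,0,0,0,0,0.45],[0,0,0,0,0,0,0.3],[0,0,0,0,0,0,0.3],[0,0,0,0,0,0,0.3],[0,0,0,0,0,0,0.3],[0,0,0,0,0,0,0.3],[0,0,0,0,0,0,0.3],[0,0,0,0,0,0,0.3]], "force": 20}}

```text
t: 7.65
tcp_pos: [0.5341, -0.167, 0.1655]
tool_rot: [0.463, -0.464, 0.535, -0.534]
contact_force: [0.4, -0.3, -0.5]
gripper_width: 0.298
```

```bash
python3 st.py
python3 - <<'E'
from h import *
grab("wrist","w3")
E
```

```text
t 7.65 tcp [ 534.07 -167.03  165.53] yaw -98.14 tilt [-0.0015  0.0003] fix wx,wy deg [0.09 0.02] F [ 0.35 -0.26 -0.46] M [ 0.01 -0.03  0.05] g 25.3 j [ 0.37  0.36 -0.22  1.88  0.1   0.92 -1.61]
```

View pics/w3.png

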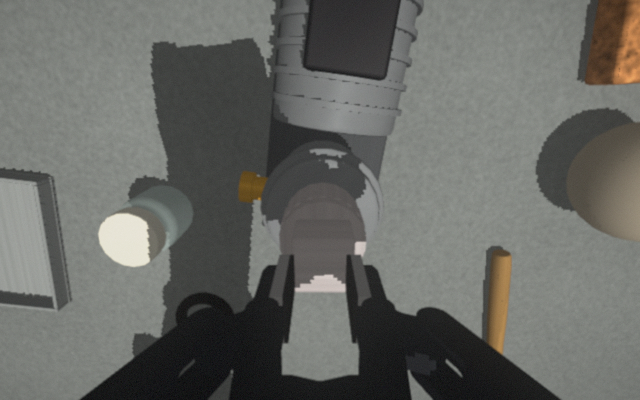

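>>> {"name": "arm_command", "arguments": {"targets": [[0,0,0,0,0,0,0.25],[0,0,0,0,0,0,0.2],[0,0,0,0,0,0,0.1],[0,0,0,0,0,0,0],[0,0,0,0,0,0,0],[0,0,0,0,0,0,0],[0,0,0,0,0,0,0],[0,0,0,0,0,0,0]], "force": 20}}

```text
t: 8.7
tcp_pos: [0.5341, -0.167, 0.1655]
tool_rot: [0.463, -0.464, 0.535, -0.534]
contact_force: [0.0, -0.3, -0.8]
gripper_width: 0.003
```

```bash
python3 st.py
python3 - <<'E'
from h import *
grab("wrist","w4")
E
```

```text
t 8.7 tcp [ 534.09 -166.99  165.54] yaw -98.14 tilt [-0.0015  0.0004] fix wx,wy deg [0.08 0.02] F [ 0.01 -0.33 -0.78] M [ 0.03 -0.02 -0.01] g 0.3 j [ 0.37  0.36 -0.22  1.88  0.1   0.92 -1.61]
```

View pics/w4.png

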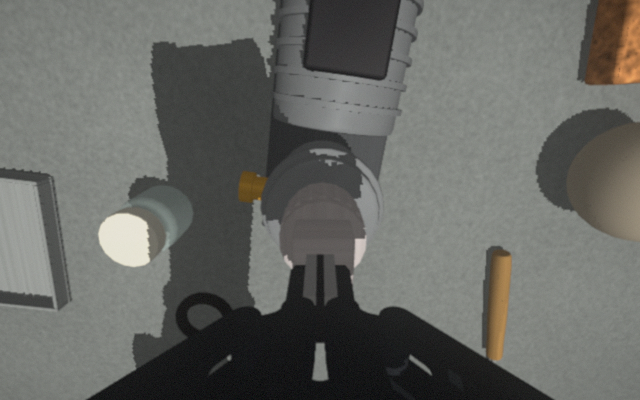

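Run:
```python
from h import *
ps,cs,s=grab("scene"); pt,ct,_=grab("top"); pw,cw,s=grab("wrist")
for n,c in(("s",cs),("t",ct),("w",cw)):
    print(n,"tcp",proj(c,s["tcp_pos"]),"tip",proj(c,s["tcp_pos"]-[0,0,.014]),"head top",proj(c,[.534,-.167,.172]))
x,y=proj(cs,s["tcp_pos"])[0].astype(int)
cv2.imwrite("pics/sz2.png",cv2.resize(ps["img"][y-50:y+50,x-60:x+60],None,fx=6,fy=6,interpolation=cv2.INTER_CUBIC)); print(x-60,y-50)
x,y=proj(ct,s["tcp_pos"])[0].astype(int)
cv2.imwrite("pics/tz2.png",cv2.resize(pt["img"][y-50:y+50,x-60:x+60],None,fx=6,fy=6,interpolation=cv2.INTER_CUBIC)); print(x-60,y-50)
```

```text
s tcp [[268.14174603 210.47565036]] tip [[268.41695957 213.77196133]] head top [[268.00836365 208.91610162]]
t tcp [[392.08007638 175.94577576]] tip [[391.09237759 176.76156467]] head top [[392.54073804 175.6030361 ]]
w tcp [[322.41363361 258.50870853]] tip [[322.24310461 246.53055267]] head top [[322.51395416 264.82354425]]
208 160
332 125
```

View pics/sz2.png

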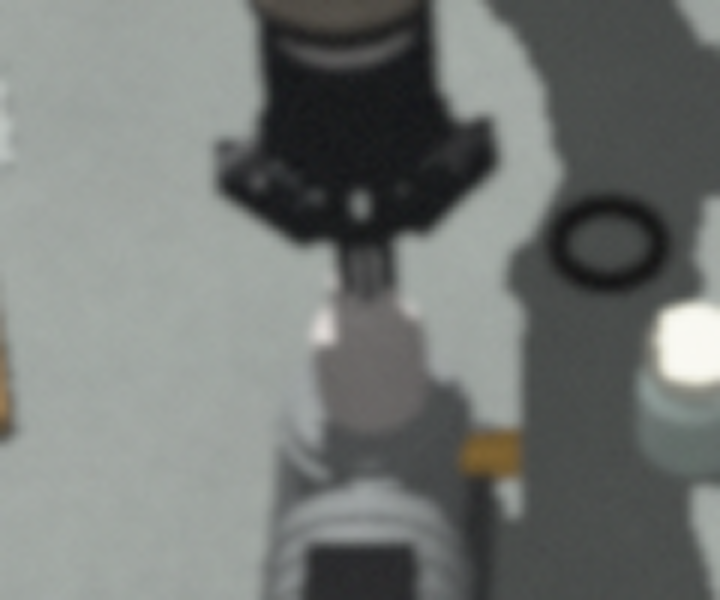

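View pics/tz2.png

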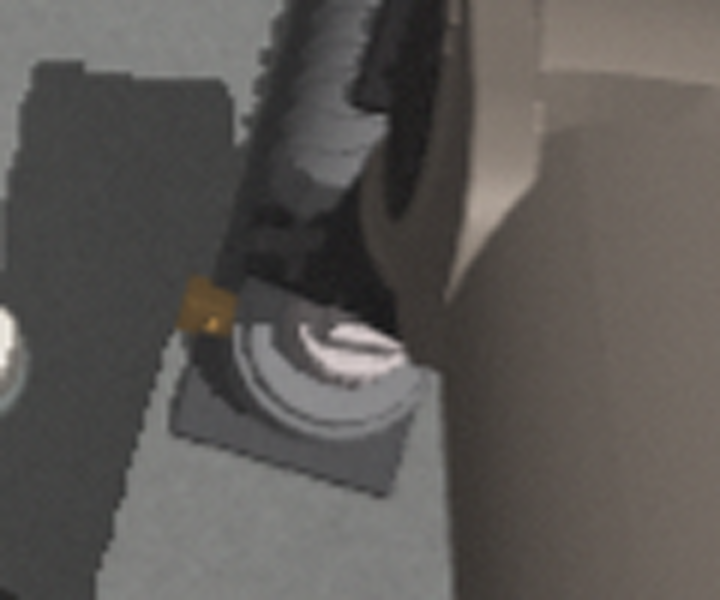

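Run:
```python
from h import *
a=cv2.imread("pics/w3.png")[170:320,240:400];b=cv2.imread("pics/w4.png")[170:320,240:400]
g=np.hstack([a,b]).astype(float)
g=np.clip(255*(g/160)**.5,0,255).astype(np.uint8)
cv2.imwrite("pics/w34.png",cv2.resize(g,None,fx=2.5,fy=2.5,interpolation=cv2.INTER_CUBIC))
cv2.imwrite("pics/w4b.png",cv2.resize(g[:,160:],None,fx=4,fy=4,interpolation=cv2.INTER_CUBIC))
```

```text
(no output)
```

View pics/w34.png

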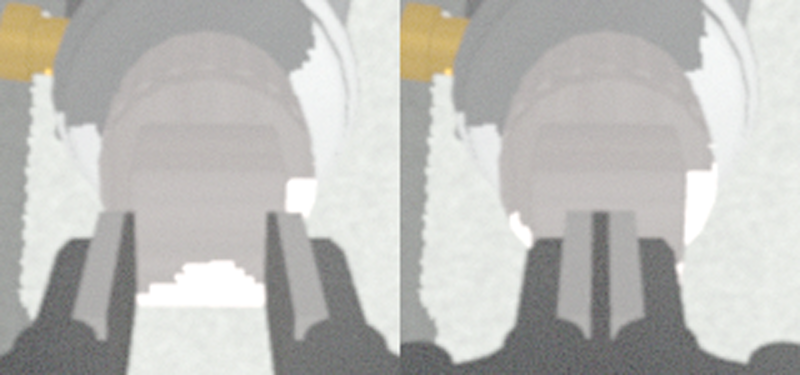

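View pics/w4b.png

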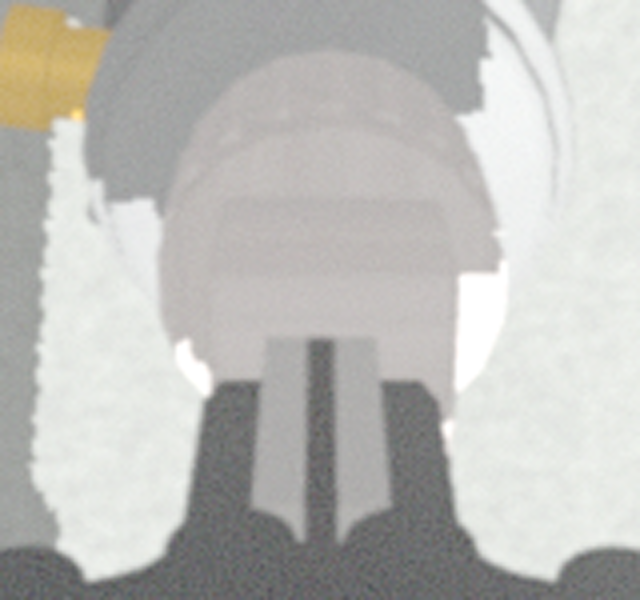

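>>> {"name": "arm_command", "arguments": {"targets": [[0,0,5,0,0,0,0.7],[0,0,0,0,0,0,0.7],[0,0,0,0,0,0,0.7],[0,0,0,0,0,0,0.7],[0,0,-10,0,0,0,0.7],[0,0,-10,0,0,0,0.7],[0,0,-10,0,0,0,0.7],[0,0,0,0,0,0,0.7]]}}

```text
t: 9.9
tcp_pos: [0.5334, -0.1669, 0.1379]
tool_rot: [0.463, -0.464, 0.535, -0.533]
contact_force: [-0.4, 0.1, 0.0]
gripper_width: 0.701
```

```bash
python3 st.py
python3 - <<'E'
from h import *
p,c,s=grab("wrist","w5");a=p["img"][160:320,200:440].astype(float)
cv2.imwrite("pics/w5z.png",cv2.resize(np.clip(255*(a/160)**.5,0,255).astype(np.uint8),None,fx=3.3,fy=3.3,interpolation=cv2.INTER_CUBIC))
p,c,s=grab("scene","s5");print(proj(c,s["tcp_pos"]))
cv2.imwrite("pics/s5z.png",cv2.resize(p["img"][160:260,208:328],None,fx=6,fy=6,interpolation=cv2.INTER_CUBIC))
E
```

```text
t 9.9 tcp [ 533.36 -166.87  137.91] yaw -98.14 tilt [-0.0031  0.0007] fix wx,wy deg [0.18 0.04] F [-0.44  0.1   0.03] M [ 0.04 -0.02  0.02] g 59.5 j [ 0.37  0.39 -0.22  1.9   0.11  0.86 -1.62]
[[268.67373631 216.7175342 ]]
```

View pics/w5z.png

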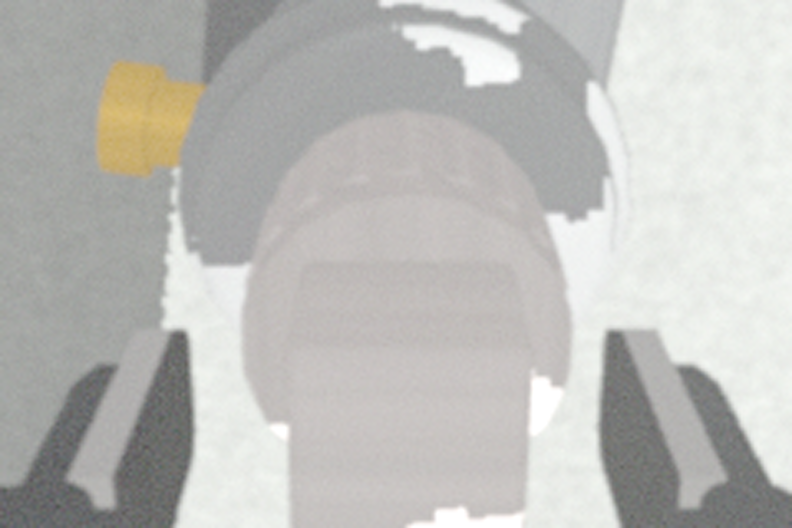

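View pics/s5z.png

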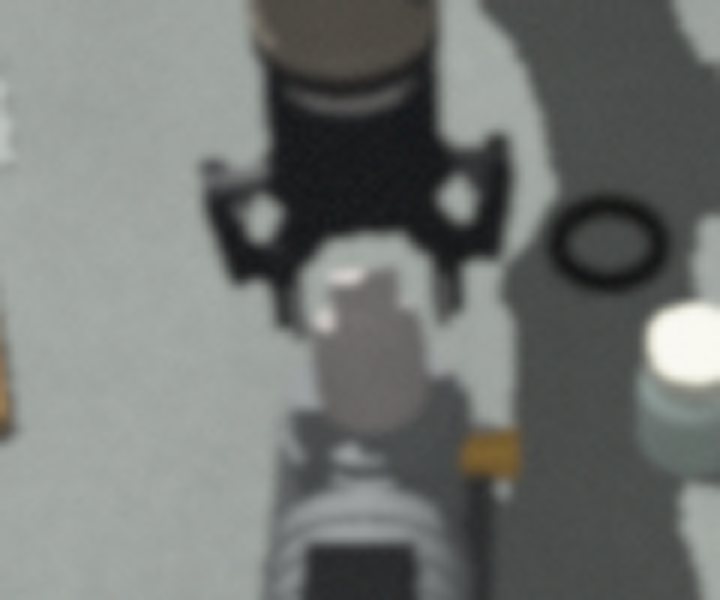

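>>> {"name": "arm_command", "arguments": {"targets": [[0.4,0,4,0,0,0,0.5],[0,0,0,0,0,0,0.4],[0,0,0,0,0,0,0.3],[0,0,0,0,0,0,0.2],[0,0,0,0,0,0,0.1],[0,0,0,0,0,0,0],[0,0,0,0,0,0,0],[0,0,0,0,0,0,0]], "force": 20}}

```text
t: 11.0
tcp_pos: [0.5352, -0.1678, 0.1444]
tool_rot: [-0.463, 0.463, -0.534, 0.535]
contact_force: [0.8, -0.9, 0.4]
gripper_width: 0.371
```

```bash
python3 st.py
python3 - <<'E'
from h import *
p,c,s=grab("wrist","w6");a=p["img"][160:320,200:440].astype(float)
cv2.imwrite("pics/w6z.png",cv2.resize(np.clip(255*(a/160)**.5,0,255).astype(np.uint8),None,fx=3.3,fy=3.3,interpolation=cv2.INTER_CUBIC))
E
```

```text
t 11.0 tcp [ 535.16 -167.8   144.39] yaw -98.18 tilt [ 0.0006 -0.0008] fix wx,wy deg [-0.03 -0.05] F [ 0.79 -0.9   0.4 ] M [-0.1   0.04 -0.05] g 31.5 j [ 0.37  0.39 -0.22  1.89  0.11  0.87 -1.62]
```

View pics/w6z.png

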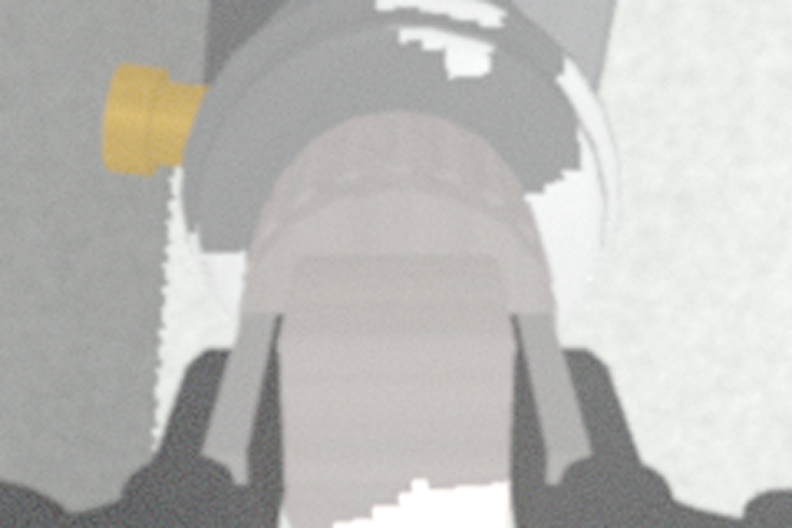

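>>> {"name": "arm_command", "arguments": {"targets": [[0,0,0,0,0,0,0.45],[-1.4,0.6,0,0,0,0,0.45],[0,0,0,0,0,0,0.45],[0,0,0,0,0,0,0.45],[0,0,0,0,0,0,0.2],[0,0,0,0,0,0,0],[0,0,0,0,0,0,0],[0,0,0,0,0,0,0]], "force": 20}}

```text
t: 12.05
tcp_pos: [0.5338, -0.1668, 0.1446]
tool_rot: [-0.463, 0.463, -0.534, 0.535]
contact_force: [-0.6, -0.4, 1.5]
gripper_width: 0.366
```

```bash
python3 st.py
```

```text
t 12.05 tcp [ 533.79 -166.8   144.63] yaw -98.17 tilt [ 0.0008 -0.0004] fix wx,wy deg [-0.05 -0.02] F [-0.57 -0.4   1.45] M [0.05 0.08 0.01] g 31.2 j [ 0.37  0.38 -0.22  1.9   0.11  0.87 -1.62]
```

>>> {"name": "arm_command", "arguments": {"targets": [[0,0,0.15,0,0,7,0],[0,0,0.15,0,0,7,0],[0,0,0.15,0,0,7,0],[0,0,0.15,0,0,7,0],[0,0,0,0,0,0,0],[0,0,0,0,0,0,0],[0,0,0,0,0,0,0],[0,0,0,0,0,0,0]]}}

```text
t: 13.05
tcp_pos: [0.5335, -0.1668, 0.1459]
tool_rot: [-0.58, 0.581, -0.404, 0.404]
contact_force: [-0.0, -0.3, 1.1]
gripper_width: 0.37
```

```bash
python3 st.py
```

```text
t 13.05 tcp [ 533.46 -166.82  145.91] yaw -69.64 tilt [ 0.0003 -0.0005] fix wx,wy deg [-0.01 -0.03] F [-0.04 -0.34  1.1 ] M [-0.04  0.15  0.08] g 31.4 j [ 0.45  0.39 -0.32  1.89  0.16  0.88 -1.17]
```

>>> {"name": "arm_command", "arguments": {"targets": [[0,0,0.2,0,0,9,0],[0,0,0.2,0,0,9,0],[0,0,0.2,0,0,9,0],[0,0,0.2,0,0,9,0],[0,0,0.2,0,0,9,0],[0,0,0,0,0,0,0],[0,0,0,0,0,0,0],[0,0,0,0,0,0,0]]}}

```text
t: 14.05
tcp_pos: [0.5334, -0.1669, 0.1478]
tool_rot: [-0.692, 0.692, -0.146, 0.146]
contact_force: [-0.5, -0.8, 1.9]
gripper_width: 0.367
```

```bash
python3 st.py
```

```text
t 14.05 tcp [ 533.39 -166.88  147.83] yaw -23.87 tilt [ 0.0003 -0.0009] fix wx,wy deg [-0.01 -0.05] F [-0.51 -0.82  1.85] M [-0.01  0.21  0.07] g 31.2 j [ 0.58  0.41 -0.49  1.88  0.25  0.91 -0.44]
```

>>> {"name": "arm_command", "arguments": {"targets": [[0,0,0.3,0,0,9,0],[0,0,0.3,0,0,9,0],[0,0,0.3,0,0,9,0],[0,0,0.3,0,0,9,0],[0,0,0.3,0,0,9,0],[0,0,0.3,0,0,9,0],[0,0,0,0,0,0,0],[0,0,0,0,0,0,0]]}}

```text
t: 15.05
tcp_pos: [0.533, -0.1672, 0.1501]
tool_rot: [-0.681, 0.683, 0.188, -0.188]
contact_force: [-0.7, -0.5, 2.2]
gripper_width: 0.37
```

```bash
python3 st.py
```

```text
t 15.05 tcp [ 533.01 -167.22  150.13] yaw 30.89 tilt [ 0.0004 -0.0026] fix wx,wy deg [-0.02 -0.15] F [-0.71 -0.5   2.23] M [-0.09  0.25  0.04] g 31.4 j [ 0.74  0.46 -0.7   1.87  0.36  0.95  0.41]
```

>>> {"name": "arm_command", "arguments": {"targets": [[0,0,0.4,0.1,0,9.5,0],[0,0,0.4,0.1,0,9.5,0],[0,0,0.4,0,0,9.5,0],[0,0,0.4,0,0,9.5,0],[0,0,0.4,0,0,9.5,0],[0,0,0,0,0,0,0],[0,0,0,0,0,0,0],[0,0,0,0,0,0,0]]}}

```text
t: 16.05
tcp_pos: [0.533, -0.1677, 0.1521]
tool_rot: [-0.548, 0.549, 0.446, -0.447]
contact_force: [-1.0, 0.6, 3.1]
gripper_width: 0.368
```

```bash
python3 st.py
```

```text
t 16.05 tcp [ 532.99 -167.67  152.11] yaw 78.37 tilt [ 0.0002 -0.0014] fix wx,wy deg [-0.01 -0.08] F [-1.04  0.56  3.08] M [-0.18  0.2   0.09] g 31.3 j [ 0.87  0.51 -0.89  1.86  0.47  1.    1.15]
```

>>> {"name": "arm_command", "arguments": {"targets": [[0,0,0,0,0,0,0.65],[0,0,0,0,0,0,0.65],[0,0,0,0,0,-10.6,0.65],[0,0,0,0,0,-10.6,0.65],[0,0,0,0,0,-10.6,0.65],[0,0,0,0,0,-10.6,0.65],[0,0,0,0,0,-10.6,0.65],[0,0,0,0,0,-10.6,0.65]]}}

```text
t: 17.05
tcp_pos: [0.5324, -0.1663, 0.1502]
tool_rot: [0.703, -0.701, -0.084, 0.084]
contact_force: [0.1, -0.1, -1.3]
gripper_width: 0.65
```

```bash
python3 st.py
```

```text
t 17.05 tcp [ 532.36 -166.32  150.25] yaw 13.58 tilt [-0.      0.0022] fix wx,wy deg [0.   0.13] F [ 0.08 -0.07 -1.26] M [0.   0.05 0.01] g 55.3 j [ 0.69  0.44 -0.64  1.87  0.32  0.93  0.15]
```

>>> {"name": "arm_command", "arguments": {"targets": [[0,-0.3,0.5,0,0,-10.6,0.65],[0,0,0.3,0,0,-10.6,0.65],[0,0,0.2,0,0,-10.6,0.65],[0,0,0.2,0,0,-10.6,0.65],[0,0,0,0,0,-10.6,0.65],[0,0,0,0,0,-10.6,0.65],[0,0,0,0,0,-10.6,0.65],[0,0,0,0,0,-10.6,0.65]]}}

```text
t: 18.05
tcp_pos: [0.5321, -0.1648, 0.15]
tool_rot: [0.572, -0.57, 0.417, -0.418]
contact_force: [-0.5, 0.4, 0.0]
gripper_width: 0.651
```

```bash
python3 st.py
```

```text
t 18.05 tcp [ 532.05 -164.77  149.99] yaw -72.36 tilt [0.0031 0.0021] fix wx,wy deg [-0.18  0.12] F [-0.55  0.41  0.02] M [ 0.05  0.   -0.04] g 55.3 j [ 0.44  0.38 -0.32  1.89  0.15  0.89 -1.21]
```

>>> {"name": "arm_command", "arguments": {"targets": [[0.6,-1,1,-0.06,0.1,-10,0.65],[0.6,-1,1,-0.06,0.1,-10,0.65],[0,-0.5,0,0,0,-9.3,0.65],[0,0,0,0,0,0,0.65],[0,0,0,0,0,0,0.65],[0,0,0,0,0,0,0.5],[0,0,0,0,0,0,0.45],[0,0,0,0,0,0,0.45]]}}

```text
t: 19.05
tcp_pos: [0.5331, -0.1659, 0.1511]
tool_rot: [0.444, -0.444, 0.551, -0.55]
contact_force: [0.1, 0.1, 0.9]
gripper_width: 0.452
```

```bash
python3 st.py
python3 - <<'E'
from h import *
p,c,s=grab("wrist","w7");a=p["img"][160:320,200:440].astype(float)
cv2.imwrite("pics/w7z.png",cv2.resize(np.clip(255*(a/160)**.5,0,255).astype(np.uint8),None,fx=3.3,fy=3.3,interpolation=cv2.INTER_CUBIC))
E
```

```text
t 19.05 tcp [ 533.09 -165.94  151.1 ] yaw -102.25 tilt [-0.0008  0.0007] fix wx,wy deg [0.05 0.04] F [0.13 0.07 0.93] M [0.08 0.05 0.01] g 38.4 j [ 0.36  0.37 -0.21  1.89  0.1   0.88 -1.68]
```

View pics/w7z.png

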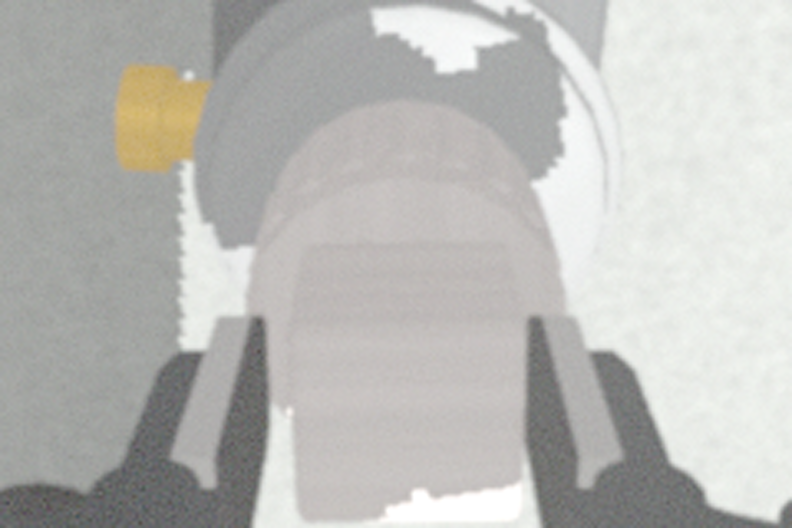

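>>> {"name": "arm_command", "arguments": {"targets": [[0,-1.2,0.5,0,0,0.6,0.45],[0,0,0,0,0,0,0.45],[0,0,0,0,0,0,0.2],[0,0,0,0,0,0,0],[0,0,0,0,0,0,0],[0,0,0,0,0,0,0],[0,0,0.3,0,0,7,0],[0,0,0.4,0,0,9,0]], "force": 20}}

```text
t: 20.1
tcp_pos: [0.5325, -0.1673, 0.1524]
tool_rot: [-0.52, 0.521, -0.479, 0.478]
contact_force: [-2.2, -1.1, 1.0]
gripper_width: 0.365
```

```bash
python3 st.py
```

```text
t 20.1 tcp [ 532.54 -167.35  152.39] yaw -85.19 tilt [-0.0022  0.    ] fix wx,wy deg [0.12 0.  ] F [-2.24 -1.11  1.02] M [-0.22  0.19 -0.08] g 31.0 j [ 0.41  0.38 -0.27  1.89  0.13  0.89 -1.41]
```

>>> {"name": "arm_command", "arguments": {"targets": [[0.3,0,0.4,0,-0.1,9.5,0],[0.3,0,0.4,0,0,9.5,0],[0,0,0.4,0,0,9.5,0],[0,0,0.4,0,0,9.5,0],[0,0,0.4,0,0,9.5,0],[0,0,0.4,0,0,9.5,0],[0,0,0.4,0,0,9.5,0],[0,0,0,0,0,0,0]]}}

```text
t: 21.1
tcp_pos: [0.5326, -0.1698, 0.1553]
tool_rot: [-0.698, 0.701, -0.102, 0.103]
contact_force: [-0.9, 0.4, 0.1]
gripper_width: 0.371
```

```bash
python3 st.py
```

```text
t 21.1 tcp [ 532.64 -169.79  155.29] yaw -16.73 tilt [ 0.001  -0.0035] fix wx,wy deg [-0.06 -0.2 ] F [-0.87  0.39  0.14] M [0.22 0.15 0.12] g 31.6 j [ 0.61  0.41 -0.52  1.87  0.25  0.92 -0.32]
```

>>> {"name": "arm_command", "arguments": {"targets": [[0.1,1,0.4,0.1,0,9,0],[0.1,1,0.4,0.1,0,9,0],[0.1,0.5,0.4,0,0,9,0],[0,0.3,0.4,0,0,9,0],[0,0.2,0.4,0,0,9,0],[0,0.2,0.4,0,0,9,0],[0,0,0,0,0,0,0],[0,0,0,0,0,0,0]]}}

```text
t: 22.1
tcp_pos: [0.5333, -0.1698, 0.1575]
tool_rot: [-0.67, 0.672, 0.225, -0.223]
contact_force: [0.2, -0.9, 1.3]
gripper_width: 0.371
```

```bash
python3 st.py
```

```text
t 22.1 tcp [ 533.27 -169.81  157.48] yaw 36.91 tilt [ 0.0037 -0.002 ] fix wx,wy deg [-0.21 -0.11] F [ 0.23 -0.94  1.3 ] M [-0.01 -0.04  0.1 ] g 31.6 j [ 0.76  0.45 -0.72  1.86  0.36  0.96  0.52]
```

>>> {"name": "arm_command", "arguments": {"targets": [[0,1,0,0,0.1,0,0],[0,1,0,0.1,0.1,0,0],[0,0.5,0.4,0,0,9,0],[0,0.5,0.4,0,0,9,0],[0,0.5,0.4,0,0,9,0],[0,0.5,0.4,0,0,9,0],[0,0,0,0,0,0,0],[0,0,0,0,0,0,0]]}}

```text
t: 23.1
tcp_pos: [0.5325, -0.1685, 0.1592]
tool_rot: [-0.567, 0.57, 0.42, -0.421]
contact_force: [0.5, -0.9, 0.8]
gripper_width: 0.367
```

```bash
python3 st.py
```

```text
t 23.1 tcp [ 532.52 -168.51  159.17] yaw 73.02 tilt [ 0.0005 -0.004 ] fix wx,wy deg [-0.03 -0.23] F [ 0.53 -0.86  0.8 ] M [-0.24 -0.14  0.06] g 31.2 j [ 0.86  0.49 -0.86  1.86  0.44  1.    1.08]
```

>>> {"name": "arm_command", "arguments": {"targets": [[0,0,0,0,0,0,0.65],[0,0,0,0,0,0,0.65],[0,0,0.2,0,0,-10.5,0.65],[0,0,0.2,0,0,-10.5,0.65],[0,0,0.2,0,0,-10.5,0.65],[0,0,0.2,0,0,-10.5,0.65],[0,0,0.2,0,0,-10.5,0.65],[0,0,0.2,0,0,-10.5,0.65]]}}

```text
t: 24.1
tcp_pos: [0.5313, -0.1653, 0.1598]
tool_rot: [0.706, -0.705, -0.05, 0.052]
contact_force: [0.3, 0.3, 0.7]
gripper_width: 0.654
```

```bash
python3 st.py
```

```text
t 24.1 tcp [ 531.31 -165.33  159.84] yaw 8.28 tilt [-0.0034  0.0018] fix wx,wy deg [0.19 0.1 ] F [0.31 0.25 0.71] M [-0.02  0.03  0.05] g 55.6 j [ 0.67  0.42 -0.61  1.87  0.29  0.95  0.08]
```

>>> {"name": "arm_command", "arguments": {"targets": [[1,-1,0,-0.1,-0.2,-9,0.65],[0.6,-1,0,0,0,-9,0.65],[0,0,0,0,0,-7.2,0.65],[0,0,0,0,0,0,0.65],[0,0,0,0,0,0,0.5],[0,0,0,0,0,0,0.45],[0,0,0,0,0,0,0.45],[0,0,0,0,0,0,0.45]]}}

```text
t: 25.1
tcp_pos: [0.5325, -0.1653, 0.1598]
tool_rot: [0.699, -0.698, 0.108, -0.108]
contact_force: [-0.1, -0.3, 0.3]
gripper_width: 0.451
```

```bash
python3 st.py
python3 - <<'E'
from h import *
p,c,s=grab("wrist","w8");a=p["img"][160:320,200:440].astype(float)
cv2.imwrite("pics/w8z.png",cv2.resize(np.clip(255*(a/160)**.5,0,255).astype(np.uint8),None,fx=3.3,fy=3.3,interpolation=cv2.INTER_CUBIC))
E
```

```text
t 25.1 tcp [ 532.54 -165.32  159.76] yaw -17.54 tilt [-0.0005  0.0013] fix wx,wy deg [0.03 0.08] F [-0.07 -0.3   0.29] M [-0.03  0.02  0.02] g 38.3 j [ 0.6   0.4  -0.52  1.87  0.24  0.93 -0.33]
```

View pics/w8z.png

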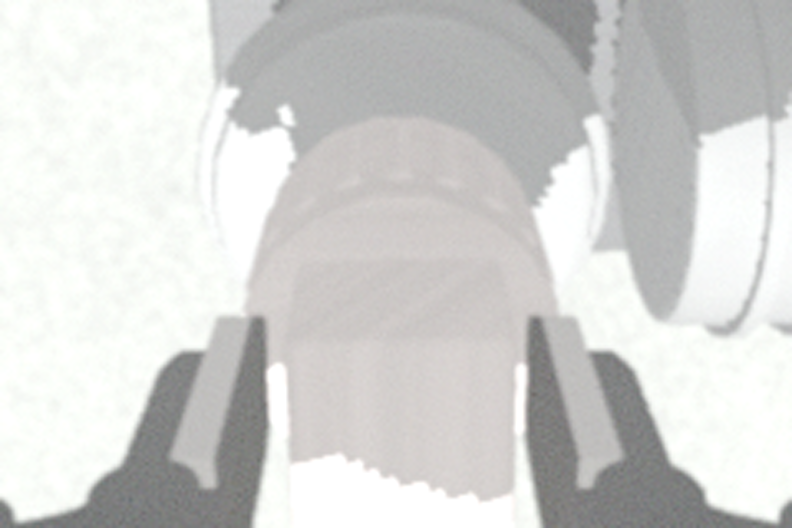

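>>> {"name": "arm_command", "arguments": {"targets": [[0.3,-1.7,0,0,0,0.4,0.45],[0,0,0,0,0,0,0.45],[0,0,0,0,0,0,0.2],[0,0,0,0,0,0,0],[0,0,0,0,0,0,0],[0,0,0,0,0,0,0],[0,0.2,0.35,0,0,7,0],[0,0.2,0.45,0,0,9,0]], "force": 25}}

```text
t: 26.15
tcp_pos: [0.5327, -0.168, 0.1605]
tool_rot: [-0.707, 0.707, -0.005, 0.004]
contact_force: [0.9, -0.8, -2.2]
gripper_width: 0.365
```

```bash
python3 st.py
```

```text
t 26.15 tcp [ 532.72 -167.95  160.54] yaw -0.73 tilt [-0.0008 -0.0006] fix wx,wy deg [ 0.05 -0.03] F [ 0.91 -0.81 -2.18] M [-0.4  -0.28 -0.13] g 31.0 j [ 0.65  0.41 -0.58  1.86  0.27  0.94 -0.06]
```

>>> {"name": "arm_command", "arguments": {"targets": [[0,0.2,0.2,0,0,7,0],[0,0.2,0.25,0,0,7,0],[0,0.2,0.25,0,0,7,0],[0,0.2,0.25,0,0,7,0],[0,0,0,0,0,0,0],[0,0,0,0,0,0,0],[0,0,0,0,0,0,0],[0,0,0,0,0,0,0]]}}

```text
t: 27.15
tcp_pos: [0.5336, -0.1679, 0.1618]
tool_rot: [-0.686, 0.687, 0.171, -0.17]
contact_force: [-1.0, 0.8, 1.0]
gripper_width: 0.366
```

```bash
python3 st.py
```

```text
t 27.15 tcp [ 533.59 -167.91  161.78] yaw 27.84 tilt [ 0.0017 -0.0007] fix wx,wy deg [-0.1  -0.04] F [-0.96  0.79  0.96] M [0.05 0.13 0.06] g 31.1 j [ 0.73  0.44 -0.68  1.86  0.33  0.96  0.39]
```

>>> {"name": "arm_command", "arguments": {"targets": [[0,0.2,0.3,0,0,7,0],[0,0.2,0.3,0,0,7,0],[0,0.2,0.3,0,0,7,0],[0,0.2,0.3,0,0,7,0],[0,0,0,0,0,0,0],[0,0,0,0,0,0,0],[0,0,0,0,0,0,0],[0,0,0,0,0,0,0]]}}

```text
t: 28.15
tcp_pos: [0.5335, -0.1672, 0.1638]
tool_rot: [-0.623, 0.625, 0.333, -0.332]
contact_force: [-0.9, 0.7, 2.4]
gripper_width: 0.367
```

```bash
python3 st.py
```

```text
t 28.15 tcp [ 533.46 -167.17  163.8 ] yaw 56.13 tilt [ 0.0016 -0.0011] fix wx,wy deg [-0.09 -0.06] F [-0.87  0.7   2.37] M [ 0.05  0.28 -0.01] g 31.2 j [ 0.81  0.46 -0.79  1.85  0.39  0.99  0.83]
```

>>> {"name": "arm_command", "arguments": {"targets": [[0,0.1,0.3,0,0,7,0],[0,0.1,0.3,0,0,7,0],[0,0.1,0.3,0,0,7,0],[0,0.1,0.3,0,0,7,0],[0,0,0,0,0,0,0],[0,0,0,0,0,0,0],[0,0,0,0,0,0,0],[0,0,0,0,0,0,0]]}}

```text
t: 29.15
tcp_pos: [0.533, -0.1672, 0.1652]
tool_rot: [-0.523, 0.524, 0.475, -0.475]
contact_force: [-1.3, 0.2, 3.5]
gripper_width: 0.37
```

```bash
python3 st.py
```

```text
t 29.15 tcp [ 533.01 -167.23  165.24] yaw 84.43 tilt [ 0.0012 -0.002 ] fix wx,wy deg [-0.07 -0.12] F [-1.31  0.24  3.47] M [-0.08  0.31 -0.01] g 31.5 j [ 0.89  0.5  -0.9   1.85  0.46  1.02  1.27]
```

>>> {"name": "arm_command", "arguments": {"targets": [[0,0,0.4,0,0,7,0],[0,0,0.5,0,0,5,0],[0,0,0.5,0,0,0,0],[0,0,0.5,0,0,0,0],[0,0,0,0,0,0,0],[0,0,0,0,0,0,0],[0,0,0,0,0,0,0],[0,0,0,0,0,0,0]]}}

```text
t: 30.15
tcp_pos: [0.5327, -0.1673, 0.1671]
tool_rot: [0.471, -0.472, -0.527, 0.528]
contact_force: [-2.2, 0.4, 2.6]
gripper_width: 0.363
```

```bash
python3 st.py
```

```text
t 30.15 tcp [ 532.72 -167.32  167.11] yaw 96.39 tilt [ 0.0009 -0.0027] fix wx,wy deg [-0.05 -0.15] F [-2.25  0.41  2.57] M [0.01 0.32 0.03] g 30.8 j [ 0.92  0.51 -0.95  1.84  0.49  1.04  1.45]
```

Fz stays upward (spring only) as it lifts: free. Lift carefully.

>>> {"name": "arm_command", "arguments": {"targets": [[0,0,1,0,0,0,0],[0,0,1,0,0,0,0],[0,0,1,0,0,0,0],[0,0,1,0,0,0,0],[0,0,1,0,0,0,0],[0,0,0,0,0,0,0],[0,0,0,0,0,0,0],[0,0,0,0,0,0,0]]}}

```text
t: 31.15
tcp_pos: [0.5327, -0.1674, 0.1726]
tool_rot: [0.471, -0.472, -0.527, 0.527]
contact_force: [-1.0, -0.3, 3.6]
gripper_width: 0.37
```

```bash
python3 st.py
```

```text
t 31.15 tcp [ 532.73 -167.36  172.59] yaw 96.37 tilt [ 0.001  -0.0027] fix wx,wy deg [-0.06 -0.16] F [-1.04 -0.32  3.59] M [0.06 0.25 0.  ] g 31.5 j [ 0.92  0.51 -0.96  1.84  0.48  1.04  1.46]
```

>>> {"name": "arm_command", "arguments": {"targets": [[0,0,1,0,0,0,0],[0,0,2,0,0,0,0],[0,0,4,0,0,0,0],[0,0,6,0,0,0,0],[0,0,10,0,0,0,0],[0,0,12,0,0,0,0],[0,0,10,0,0,0,0],[0,0,5,0,0,0,0]], "force": 40}}

```text
t: 32.15
tcp_pos: [0.5328, -0.1672, 0.2257]
tool_rot: [0.47, -0.472, -0.527, 0.527]
contact_force: [-0.3, 0.0, -0.9]
gripper_width: 0.369
```

```bash
python3 st.py
python3 - <<'E'
from h import *
ps,cs,s=grab("scene","s9"); pt,ct,_=grab("top","t9"); p,c,s=grab("wrist","w9")
cv2.imwrite("pics/s9z.png",cv2.resize(ps["img"][150:270,208:408],None,fx=4,fy=4,interpolation=cv2.INTER_CUBIC))
for n,q,k in(("s",ps,cs),("t",pt,ct)):
    for r in viewer.pinpoint(q,"tray")[:2]: print(n,r,onz(k,r["pixel"],0.))
    for r in viewer.outline_of(q,"tray")[:1]:
        m=r["pixels"].astype(np.uint8); print(r["conf"],r["extent"],cv2.minAreaRect(cv2.findNonZero(m)))
        print([onz(k,a,.022).round(4)[:2] for a in cv2.boxPoints(cv2.minAreaRect(cv2.findNonZero(m)))])
E
```

```text
t 32.15 tcp [ 532.84 -167.2   225.74] yaw 96.39 tilt [ 0.0016 -0.0022] fix wx,wy deg [-0.09 -0.13] F [-0.29  0.   -0.9 ] M [-0.01  0.03 -0.05] g 31.4 j [ 0.96  0.45 -1.    1.78  0.42  1.13  1.51]
s {'pixel': [381.3, 218.7], 'conf': 0.78} [0.52218653 0.1923775  0.        ]
s {'pixel': [201.3, 201.0], 'conf': 0.63} [ 0.29472191 -0.34350196  0.        ]
0.83 [359.4, 195.1, 403.3, 237.3] ((380.4999694824219, 217.0), (44.99999237060547, 39.99999237060547), -0.0)
[array([0.5865, 0.0891]), array([0.4332, 0.1442]), array([0.4723, 0.2847]), array([0.6231, 0.2197])]
t {'pixel': [259.8, 186.1], 'conf': 0.71} [0.52210309 0.18671458 0.        ]
0.78 [228.6, 155.8, 289.5, 214.8] ((260.82293701171875, 185.60989379882812), (47.33577346801758, 52.81904220581055), 16.189205169677734)
[array([0.466 , 0.2632]), array([0.612 , 0.2269]), array([0.5765, 0.0963]), array([0.4312, 0.134 ])]
```

View pics/s9z.png

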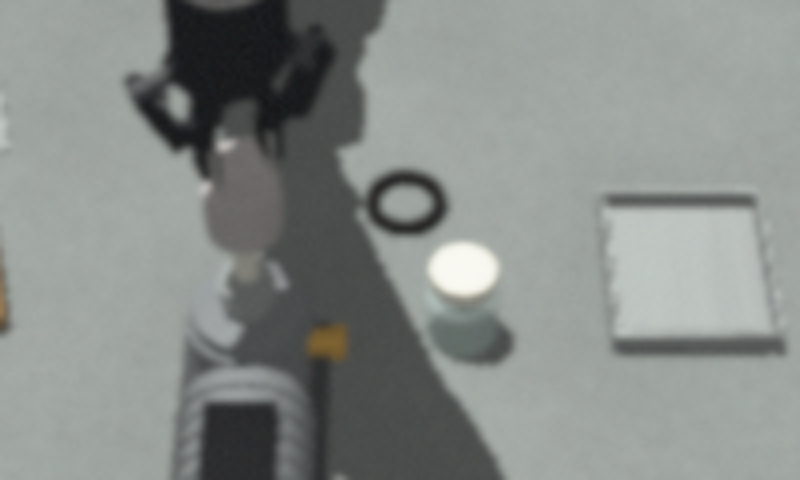

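View pics/w9.png

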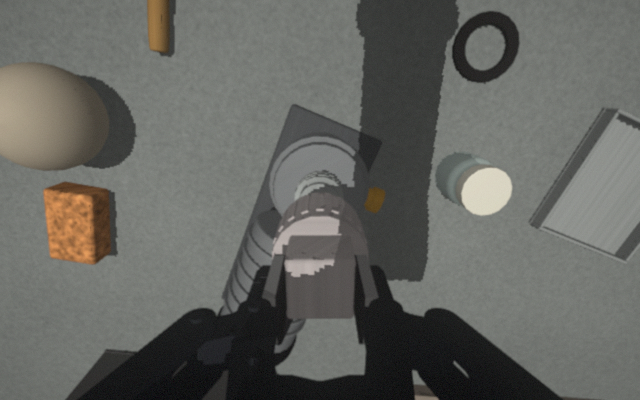

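>>> {"name": "arm_command", "arguments": {"targets": [[0,20,0,0,0,0,0],[-1,40,0,0,0,0,0],[-2,50,0,0,0,-3,0],[-2,55,0,0,0,-3,0],[-2,55,0,0,0,-3,0],[-2,50,0,0,0,-3,0],[-2,45,0,0,0,-3,0],[0,25,0,0,0,0,0]]}}

```text
t: 33.5
tcp_pos: [0.5144, 0.1916, 0.2234]
tool_rot: [0.539, -0.536, -0.46, 0.459]
contact_force: [0.4, -0.3, -1.3]
gripper_width: 0.359
```

```bash
python3 st.py
```

```text
t 33.5 tcp [514.43 191.63 223.45] yaw 81.02 tilt [-0.0015  0.0035] fix wx,wy deg [0.08 0.2 ] F [ 0.35 -0.35 -1.31] M [-0.02 -0.01  0.05] g 30.5 j [ 0.31  0.43 -0.99  1.81  0.4   1.12  0.59]
```

>>> {"name": "arm_command", "arguments": {"targets": [[4,-4,-10,-0.2,-0.1,0,0],[3.5,-4,-20,0,0,0,0],[0,0,-25,0,0,0,0],[0,0,-25,0,0,0,0],[0,0,-25,0,0,0,0],[0,0,-20,0,0,0,0],[0,0,-8,0,0,0,0],[0,0,0,0,0,0,0]]}}

```text
t: 34.5
tcp_pos: [0.5184, 0.1801, 0.0793]
tool_rot: [0.539, -0.537, -0.457, 0.461]
contact_force: [0.3, -0.0, -1.9]
gripper_width: 0.362
```

```bash
python3 st.py
python3 - <<'E'
from h import *
ps,cs,s=grab("scene","s10"); 
cv2.imwrite("pics/s10z.png",cv2.resize(ps["img"][130:260,300:460],None,fx=4.5,fy=4.5,interpolation=cv2.INTER_CUBIC))
grab("wrist","w10")
E
```

```text
t 34.5 tcp [518.35 180.12  79.32] yaw 80.93 tilt [-0.0063 -0.003 ] fix wx,wy deg [ 0.36 -0.17] F [ 0.29 -0.02 -1.92] M [ 0.04  0.   -0.05] g 30.8 j [ 0.21  0.61 -0.86  1.93  0.59  0.89  0.45]
```

View pics/s10z.png

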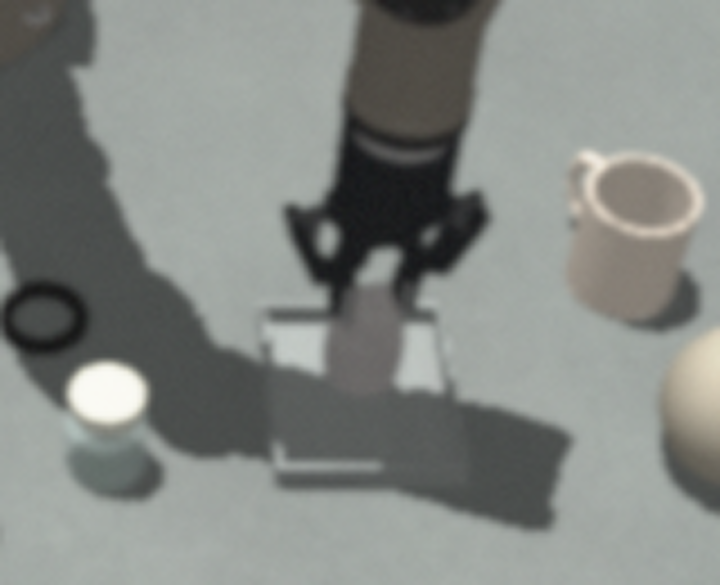

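View pics/w10.png

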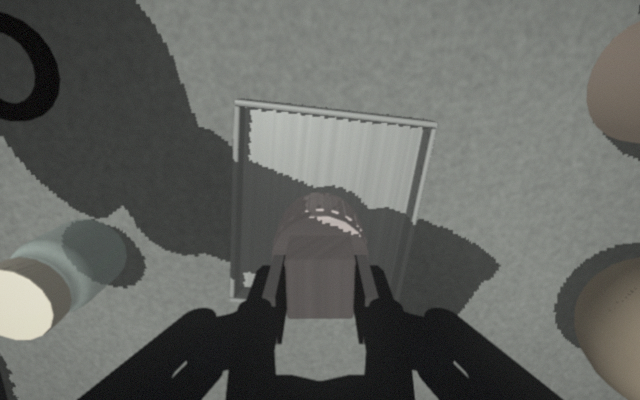

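>>> {"name": "arm_command", "arguments": {"targets": [[2,1,-8,0.2,-0.3,0,0],[1,1,-8,0,0,0,0],[0,0,-6,0,0,0,0],[0,0,-3,0,0,0,0],[0,0,-1,0,0,0,0],[0,0,0,0,0,0,0],[0,0,0,0,0,0,0],[0,0,0,0,0,0,0]]}}

```text
t: 35.6
tcp_pos: [0.5235, 0.1836, 0.0544]
tool_rot: [-0.538, 0.538, 0.461, -0.457]
contact_force: [0.0, 0.4, -1.7]
gripper_width: 0.362
```

```bash
python3 st.py
```

```text
t 35.6 tcp [523.49 183.58  54.37] yaw 80.94 tilt [0.0044 0.0024] fix wx,wy deg [-0.25  0.14] F [ 0.04  0.41 -1.66] M [ 0.02 -0.01 -0.04] g 30.8 j [ 0.18  0.64 -0.83  1.94  0.64  0.84  0.42]
```

>>> {"name": "arm_command", "arguments": {"targets": [[0,0,-2,-0.1,0.2,0,0],[0,0,-2,0,0,0,0],[0,0,-1,0,0,0,0],[0,0,-1,0,0,0,0],[0,0,-0.5,0,0,0,0],[0,0,0,0,0,0,0],[0,0,0,0,0,0,0],[0,0,0,0,0,0,0]]}}

```text
t: 36.6
tcp_pos: [0.5236, 0.1835, 0.0475]
tool_rot: [-0.538, 0.538, 0.459, -0.459]
contact_force: [-0.3, 0.4, -1.5]
gripper_width: 0.365
```

```bash
python3 st.py
```

```text
t 36.6 tcp [523.57 183.54  47.53] yaw 80.94 tilt [0.0009 0.0005] fix wx,wy deg [-0.05  0.03] F [-0.28  0.42 -1.54] M [0.02 0.01 0.  ] g 31.1 j [ 0.17  0.65 -0.82  1.94  0.64  0.83  0.41]
```

>>> {"name": "arm_command", "arguments": {"targets": [[0,0,-0.5,0,0,0,0],[0,0,-0.5,0,0,0,0],[0,0,-0.5,0,0,0,0],[0,0,-0.5,0,0,0,0],[0,0,0,0,0,0,0],[0,0,0,0,0,0,0],[0,0,0,0,0,0,0],[0,0,0,0,0,0,0]]}}

```text
t: 37.6
tcp_pos: [0.5237, 0.1835, 0.0457]
tool_rot: [-0.538, 0.538, 0.459, -0.459]
contact_force: [-0.5, -0.4, -0.1]
gripper_width: 0.364
```

```bash
python3 st.py
```

```text
t 37.6 tcp [523.7  183.53  45.7 ] yaw 80.93 tilt [0.0012 0.0004] fix wx,wy deg [-0.07  0.02] F [-0.54 -0.43 -0.11] M [-0.01  0.05 -0.  ] g 30.9 j [ 0.17  0.66 -0.82  1.94  0.65  0.83  0.41]
```

>>> {"name": "arm_command", "arguments": {"targets": [[0,0,-0.5,0,0,0,0],[0,0,-0.5,0,0,0,0],[0,0,-0.5,0,0,0,0],[0,0,0,0,0,0,0],[0,0,0,0,0,0,0],[0,0,0,0,0,0,0],[0,0,0,0,0,0,0],[0,0,0,0,0,0,0]]}}

```text
t: 38.6
tcp_pos: [0.5238, 0.1836, 0.0457]
tool_rot: [-0.537, 0.539, 0.459, -0.459]
contact_force: [-1.4, -0.5, 2.2]
gripper_width: 0.362
```

```bash
python3 st.py
```

```text
t 38.6 tcp [523.82 183.61  45.71] yaw 80.93 tilt [ 0.0019 -0.0009] fix wx,wy deg [-0.11 -0.05] F [-1.36 -0.49  2.21] M [-0.08  0.18  0.02] g 30.8 j [ 0.17  0.66 -0.82  1.94  0.65  0.83  0.41]
```

Z no longer drops and the force has reversed: it stands on the floor. Release gently, then rise.

>>> {"name": "arm_command", "arguments": {"targets": [[0,0,0,0,0,0,0.42],[0,0,0,0,0,0,0.5],[0,0,0,0,0,0,0.6],[0,0,0,0,0,0,0.65],[0,0,0,0,0,0,0.65],[0,0,5,0,0,0,0.65],[0,0,20,0,0,0,0.65],[0,0,30,0,0,0,0.65]]}}

```text
t: 39.6
tcp_pos: [0.5226, 0.1834, 0.1018]
tool_rot: [0.538, -0.538, -0.458, 0.46]
contact_force: [-0.3, 0.1, 0.2]
gripper_width: 0.65
```

>>> {"name": "arm_command", "arguments": {"targets": [[0,0,40,0,0,0,0.65],[0,0,40,0,0,0,0.65],[-30,0,30,0,0,0,0.65],[-40,0,10,0,0,0,0.65],[0,0,0,0,0,0,0.65],[0,0,0,0,0,0,0.65],[0,0,0,0,0,0,0.65],[0,0,0,0,0,0,0.65]]}}

```text
t: 40.6
tcp_pos: [0.4537, 0.1861, 0.2354]
tool_rot: [-0.536, 0.539, 0.462, -0.456]
contact_force: [-0.8, -0.7, 0.6]
gripper_width: 0.649
```

```bash
python3 st.py
python3 - <<'E'
from h import *
ps,cs,s=grab("scene","s11"); pt,ct,_=grab("top","t11"); pw,c,s=grab("wrist","w11")
cv2.imwrite("pics/s11z.png",cv2.resize(ps["img"][130:260,260:460],None,fx=4,fy=4,interpolation=cv2.INTER_CUBIC))
for n,q,k in(("s",ps,cs),("w",pw,c)):
    for th,z in(("cap_head",.059),("cap",.004),("tray",0)):
        for r in viewer.pinpoint(q,th)[:1]: print(n,th,r["conf"],onz(k,r["pixel"],z).round(4))
E
```

```text
t 40.6 tcp [453.66 186.07 235.36] yaw 81.02 tilt [0.0094 0.0019] fix wx,wy deg [-0.54  0.11] F [-0.84 -0.69  0.56] M [ 0.    0.04 -0.  ] g 55.1 j [ 0.39  0.31 -1.06  1.92  0.31  1.08  0.61]
s cap_head 0.57 [0.5257 0.1826 0.059 ]
s cap 0.73 [0.5233 0.184  0.004 ]
s tray 0.72 [0.5089 0.1908 0.    ]
w cap_head 0.88 [0.5264 0.1848 0.059 ]
w cap 0.68 [0.5233 0.1912 0.004 ]
w tray 0.63 [0.5198 0.1852 0.    ]
```

View pics/s11z.png

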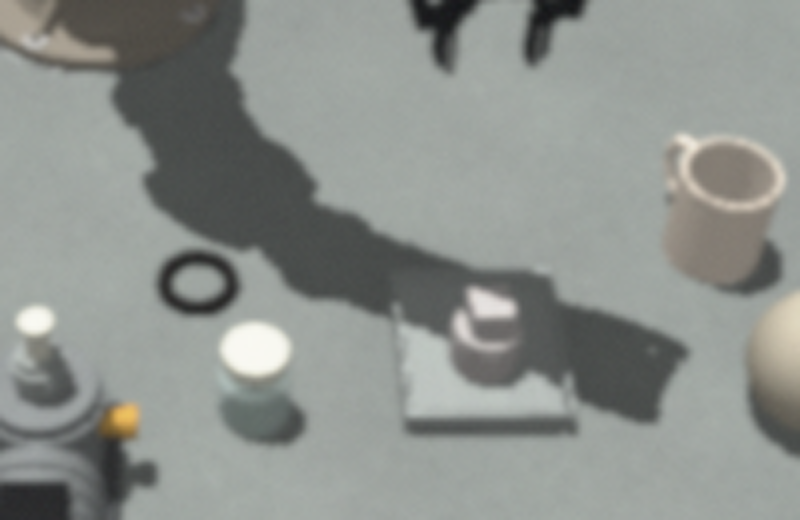

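View pics/w11.png

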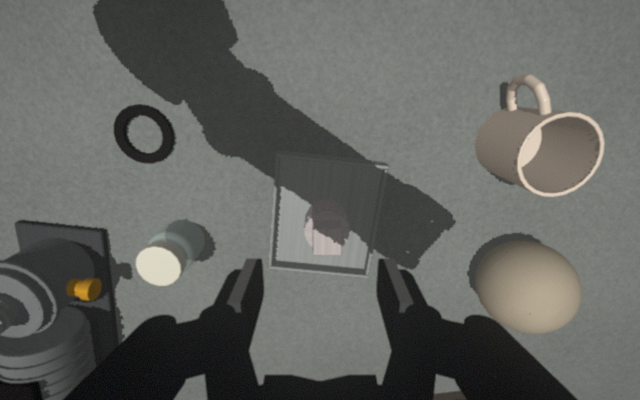

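The cap is standing upright near the middle of the tray, which lies flat. The gripper is well clear and the other objects are where they were.

```bash
python3 -c "
from rig import arm
print(arm.sign_off())"
```

```text
the job is handed in; nothing more can be done
None
```

I unscrewed the cap and stood it upright, open side down, in the steel tray. I then let go and handed the job in at about 41 s. No verdict was reported.

- **Unscrewing:** it took three grips at 20–25 N and about 1.25 turns, climbing about 15 mm per turn. The measured wrist force stayed under 4 N. The cap was in the gripper when it came free: the upward force of about 3.5 N matched the spring alone.
- **Placing:** I lowered the cap until the force reversed on the tray floor, released it and backed away.
- **Last checks:** the pictures show the cap upright near the tray's centre, the gripper clear, and the mug, gasket, jar and one ball (the bystanders in those views) not visibly moved. I did not measure any of the bystanders' positions again.

**What disagreed:**
- **Fingertips:** they sat well behind where the description puts them. My first close shut just above the head without touching it, so I found the right height from the pictures.
- **Sideways drift:** the tool wandered up to about 2.5 mm while turning. I corrected it along the way, with low forces.
- **Position estimates:** the networks disagreed by about 7 mm on the cap's origin and by 11 mm on the tray's centre in the final pictures. Both are well inside the allowed distance.

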